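# Draw a checking fixture's carriage out to its loading position

### The arm

A 6-joint arm with a two-finger parallel gripper is mounted at the origin on a cart in front of the work surface, level with it; the furniture and walls round the work are solid. World frame = base frame: x ahead of the robot, y to its left, z up, the work surface at z = 0. Lengths are in m, angles in rad, forces in N, time in s.
With the tool pointing down it reaches from about 0.15 to 0.775 m from the base axis. Payload 6.1 kg.
Tool frame: the origin (TCP) lies at the very end of the fingers, on their centre line; the grasp point (between the pads) lies 19 mm behind it; y points along the fingers, z is the direction in which the jaws open and shut, and the axes are right-handed (so a half turn about y gives the same grasp; the last joint's range is limited). The gripper opens to 85 mm and grips with 20 to 120 N. Pads are 22 mm wide; open, the fingers measure 114 mm over their backs; the gripper's body (76 mm by 85 mm) begins 54 mm behind the grasp point. The pads swing forward as they close: fully open they stand 13 mm farther back than shut.
Start: joints at [-1.336, 0.126, -0.04, 1.405, 0, 1.571], TCP at [0.122, -0.511, 0.231] pointing down, gripper open.
Joint ranges: [-2.72, 2.72], [-0.95, 1.95], [-1.27, 1.35], [-1.78, 2.02], [-1.46, 1.47], [-3.14, 3.14]. Speed limits (rad/s): [2.39, 2.39, 3.01, 3.14, 3.14, 3.14].

### API

Orientations are given as a unit quaternion [x, y, z, w].
In Python, from station import manip gives the robot as it stands.
- The arm moves only by the tool drive_tool, never from a script. Its arguments are lists of equal length, an entry for each row: "linear": the shift along the tool's x, y, z in mm, a list of three; "turn": the turn, a rotation vector about the tool's x, y, z in rad, a list of three. In form: {"linear": [[x, y, z], ...], "turn": [[wx, wy, wz], ...]}. A call has 1 to 20 rows; each row shifts and turns the commanded pose from where the row before left it, along the tool's axes as they then stand; what a row does not reach is not made up. A row lasts 1/8 s, in which the tool goes at most 62.5 mm and 10.7 degrees, less where a joint would pass 70% of its speed; a pose out of reach is approached as far as the arm can. A call is refused whole if a number of a shift passes 62.5 or a number of a turn 0.188, either way. A call with a gripper value outside its range is refused whole. "claw" is the finger opening in mm, from 0 to 85.4, set as the call begins (left out, the last holds). The fingers move at their own pace and stop on an object; "grip_force" is the grip in N (left out, the last holds). Time passes only in rows, so rows that do not move let the fingers close. It gives the time, the measured TCP pose, the force and the opening at its end, in the units of the state.
- manip.read_state(): the state, without advancing time (a new reading comes with each control period).
- manip.camera(name): name is "scene" or "top" or "wrist"; returns (picture, depth): 400x640x3 uint8, red, green, blue; 400x640 float32, m along the optical axis (not along the pixel's ray), 0 where there is no reading.
- manip.get_calibration(name): a dict with "camera_matrix" (3x3 intrinsics, pixels), "R" (3x3) and "t" (3): a world point X has camera coordinates R X + t; the wrist camera has in their place "mount" (4x4, takes a point from camera to tool coordinates, whose origin is the TCP and whose axes are the tool frame's). Camera axes: x right, y down, z forward; pixel columns grow to the right and rows downward; lengths in m; the calibration is good to about 2 mm. A picture is of the moment at which its call begins: read the wrist's pose just before it. get_calibration takes no time and is no camera call.
- manip.job_done(): hands the job in, once; it reports no verdict.
The state is a dict: "time": time; "joints": joint angles; "joint_vel": joint speeds; "joint_torque": joint torques, N m; "ee_pos": TCP position; "ee_rot": TCP orientation; "force": force on the tool from outside, world axes, zero at the start; "ft_torque": the same for the moment, N m; "gripper_width": finger opening in m.
Only numpy, scipy, OpenCV 4.12 (cv2) and the standard library are available. Lean on these libraries where they do the work, as an engineer would, in place of code of your own. Each camera call takes 0.05 s, during which the arm holds its last target. There are 200 camera calls.

### The job

The flange under the dial gauge has been measured: bring it out for unloading. Push the swing latch outward to free the carriage, hook a fingertip behind the carriage's upturned lip and draw the carriage out along its rails to the front stop, then push the latch back in until its pin is fully home in the other notch. Only push and pull, gently: grip and lift nothing, do not touch the flange or the gauge, leave the flange seated in its nest, and leave the things around where they are.

Things in the scene. Friction and masses are not known exactly. Their poses are not given: they have to be found in the camera images.
- fixture: checking fixture standing fixed on the bench: green base 395 x 120 x 18 mm, two guide shafts, a shaft block at each end (tops 48 mm above the bench). Origin on the bench; +x runs along the rails to the rear (to the gauge's column), +y to the latch's side (the left, seen from the robot), z up; the base reaches from x = -185 mm (front) to +210 mm
- carriage (a joint): travel of the carriage in m: 0 home under the gauge, 0.120 out at the front stop; it slides towards the fixture's -x. About 3 N of friction; it stays where it is left and is held while the latch pin sits in one of the two notches in its left edge (5 mm of play each way). The notch for the loading position faces the pin at 0.120
- lip (a point): upturned lip across the carriage's front end, 80 mm wide (along the fixture's y), 8 mm thick, rising from the plate's top (52 mm above the bench) to 82 mm. Origin in the middle of its rear face, half-way up (67 mm above the bench); axes as the fixture's. The plate behind it is clear for 90 mm, up to the nest's front dowel; pull on the rear face towards -x
- latch (a joint): angle of the swing latch in rad: 0 closed (arm along the fixture's +x, pin in the notch), 0.75 fully open, swinging outward to the fixture's +y (counter-clockwise seen from above). From 0.2 up the pin clears the carriage. It stays where it is left; about 1 N at the knob moves it. It closes fully only when a notch stands at the pin
- latch_pivot (a point): the latch's vertical pivot axis on the fixture's left side, at the height of the knob's middle (77 mm above the bench)
- latch_knob (a point): upright black knob at the latch's end, 18 mm across, 30 mm high (62 to 92 mm above the bench), 85 mm from the pivot. Origin at its middle; axes turn with the latch: x away from the pivot, y the opening direction. Closed, its axis is 20 mm outside the carriage's notched edge, 84 mm left of the rails' centre line; a finger can stand on either side (inboard, above the plate)
- flange: the measured steel flange standing in the nest on the carriage: foot 64 mm across and 15 mm high, boss 36 mm across, 35 mm high in all. Origin at the centre of its underside; it rides with the carriage
- nest (a point): centre of the flange's nest (three dowels, 10 mm high) on the carriage's flat aluminium plate, whose top lies 52 mm above the bench; 133 mm behind the lip's rear face. The plate is 175 mm long and 96 mm wide, with the notched steel strip along its left edge 112 mm
- dial_gauge: dial gauge on a column at the fixture's rear; origin is the fixture's origin. Column 20 mm thick at x = +185 mm, 195 mm high; the dial, 58 mm across, hangs at x = +91 to +117 mm, y = 0, 120 to 178 mm above the bench, its plunger ends 4 mm above the flange
- flange_next: bystander: another flange like it, loose on the bench; origin at the centre of its underside
- calliper: bystander: sliding calliper lying on the bench, 51 x 200 x 8 mm; origin at the centre of its underside
- v_block: bystander: steel V block 50 x 60 x 40 mm, loose on the bench; origin at the centre of its underside

How it is judged:
By the outcome, as a careful person would: the job done as asked, in the order asked, and still so for the second after the job is handed in, with the robot touching nothing.
It also fails if it takes over 64 s, if anything falls off the work surface, if the arm or the gripper's body presses on something with over 40 N, if the wrist force passes 120 N, or if a joint passes its speed limit or range.

## Working session

There is one attempt and no reset: what is moved stays moved. The work goes in short steps, Python scripts to look and compute and a tool call to move; the robot and the scene stay as the last step left them, time stands still between calls to the robot, and variables do not carry over. Pictures are saved under pics/ and viewed, about 8 in all and at most 12, crops included, and the job is handed in when it is done.

Besides the shell and the picture viewer there is one more tool, called by a JSON object that holds its "name" and its "arguments", one argument or row to a line. drive_tool: Moves the arm, as the interface text tells. Its arguments: {"type":"object","properties":{"linear":{"type":"array"},"turn":{"type":"array"},"claw":{"type":"number"},"grip_force":{"type":"number"}},"required":["linear","turn"]}

```bash
mkdir -p pics; ls; python3 - <<'E'
from station import manip
import cv2,numpy as np
s=manip.read_state();print(s)
for n in("scene","top"):
    im,d=manip.camera(n);cv2.imwrite(f"pics/{n}0.png",im[:,:,::-1]);np.savez(f"{n}0.npz",im=im,d=d)
    c=manip.get_calibration(n);print(n,c)
print(manip.get_calibration("wrist"))
E
```

```text
pics
{'time': 0.0, 'joints': array([-1.33601495e+00,  1.26383775e-01, -4.06168363e-02,  1.40540978e+00,
        3.62208092e-05,  1.57079836e+00]), 'joint_vel': array([-0.00083737,  0.00149089,  0.00168097, -0.00029076,  0.00067694,
        0.00029129]), 'joint_torque': array([-7.13787867e-04, -4.35917115e+01,  3.52922738e+01,  1.72421476e-02,
       -1.90567821e-04, -1.66051501e-05]), 'ee_pos': array([ 0.12204456, -0.51018961,  0.23052246]), 'ee_rot': array([-0.0828706 ,  0.70280829, -0.70167183,  0.08276236]), 'force': array([-0.57810613,  0.26562464,  0.04174641]), 'ft_torque': array([-0.02711992, -0.00710759, -0.01503904]), 'gripper_width': 0.08540625729477841}
scene {'camera_matrix': array([[408.83259982,   0.        , 321.07293224],
       [  0.        , 408.83259982, 194.16461145],
       [  0.        ,   0.        ,   1.        ]]), 'R': array([[-0.7184799 , -0.69522951,  0.02103724],
       [-0.40365552,  0.39214209, -0.82661164],
       [ 0.56643521, -0.60239564, -0.56237944]]), 't': array([0.50368877, 0.21986478, 0.79965267])}
top {'camera_matrix': array([[405.81575519,   0
[... 154 characters left out ...]
, -0.9999292 ,  0.00559638],
       [-0.98609053,  0.00942729, -0.16594152],
       [ 0.16587701, -0.00726115, -0.98611972]]), 't': array([0.15798527, 0.55502483, 1.00703815])}
{'camera_matrix': array([[295.50924992,   0.        , 316.82961732],
       [  0.        , 295.50924992, 198.81413002],
       [  0.        ,   0.        ,   1.        ]]), 'mount': array([[-9.00219949e-04,  9.57886562e-01,  2.87145476e-01,
        -7.25511537e-02],
       [ 1.96238924e-04, -2.87145417e-01,  9.57886982e-01,
        -1.42269131e-01],
       [ 9.99999576e-01,  9.18658090e-04,  7.05194043e-05,
        -5.22156844e-04],
       [ 0.00000000e+00,  0.00000000e+00,  0.00000000e+00,
         1.00000000e+00]])}
```

View pics/scene0.png

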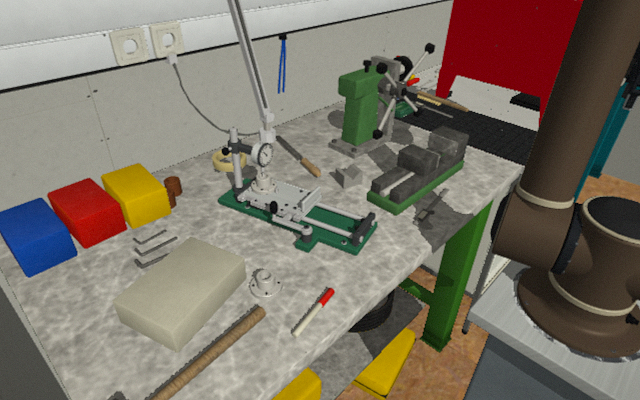

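View pics/top0.png

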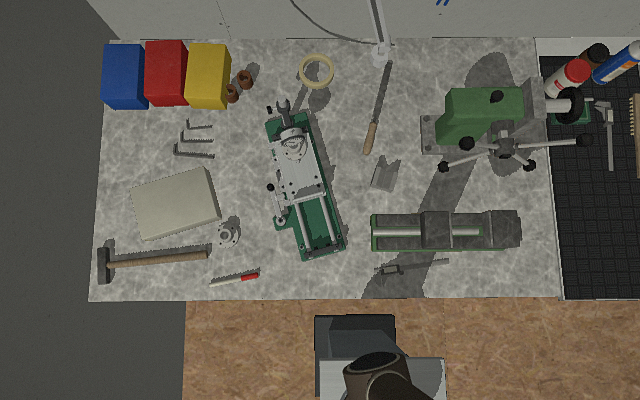

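The pictures show the fixture at about (305,185) in top, with its rear pointing up and slightly left. The knob is near (270,187) and the lip near (305,195).

```bash
cat > h.py <<'E'
import numpy as np,cv2
from station import manip
def ray(n,uv,z):
    c=manip.get_calibration(n);K,R,t=c["camera_matrix"],c["R"],np.array(c["t"])
    uv=np.atleast_2d(uv).astype(float)
    r=(np.c_[uv,np.ones(len(uv))]@np.linalg.inv(K).T)@R
    o=-R.T@t
    return o+r*((z-o[2])/r[:,2])[:,None]
def proj(n,X):
    c=manip.get_calibration(n);p=(np.atleast_2d(X)@c["R"].T+c["t"])@c["camera_matrix"].T
    return p[:,:2]/p[:,2:]
E
python3 - <<'E'
from h import *
f=np.load("top0.npz");im=f["im"]
hsv=cv2.cvtColor(im,cv2.COLOR_RGB2HSV)
m=((hsv[:,:,0]>60)&(hsv[:,:,0]<95)&(hsv[:,:,1]>110)).astype(np.uint8)
m[:,:255]=0;m[:,352:]=0;m[:90]=0;m[270:]=0
v,u=np.nonzero(m);P=ray("top",np.c_[u,v],.018)[:,:2]
print(len(P)); hull=cv2.convexHull(np.c_[u,v].astype(np.int32))[:,0]
for h,w in zip(hull,ray("top",hull,.018)): print(h,w.round(4))
print(cv2.minAreaRect(P.astype(np.float32)))
# right edge fit: per row max u
vs=np.arange(120,245);us=np.array([u[v==k].max() if (v==k).any() else 0 for k in vs])
Q=ray("top",np.c_[us+.5,vs],.018)[:,:2]
l=cv2.fitLine(Q.astype(np.float32),cv2.DIST_HUBER,0,.002,.001).ravel();print(l,np.degrees(np.arctan2(l[1],l[0])))
x0,y0,w,h=245,85,115,190
cv2.imwrite("pics/c1.png",cv2.resize(im[95:270,250:355,::-1],None,fx=3.4,fy=3.4,interpolation=cv2.INTER_CUBIC))
s=np.load("scene0.npz")["im"];cv2.imwrite("pics/c2.png",cv2.resize(s[120:255,210:385,::-1],None,fx=4,fy=4,interpolation=cv2.INTER_CUBIC))
E
```

```text
1212
[344 248] [0.4292 0.0897 0.018 ]
[343 249] [0.4266 0.0923 0.018 ]
[340 250] [0.4241 0.1002 0.018 ]
[326 254] [0.4142 0.1369 0.018 ]
[315 257] [0.4067 0.1656 0.018 ]
[303 260] [0.3993 0.1968 0.018 ]
[302 259] [0.4019 0.1994 0.018 ]
[276 229] [0.4807 0.2675 0.018 ]
[275 227] [0.486  0.2702 0.018 ]
[273 219] [0.5072 0.2756 0.018 ]
[268 184] [0.6016 0.2898 0.018 ]
[265 125] [0.767  0.2998 0.018 ]
[265 123] [0.7727 0.2998 0.018 ]
[266 122] [0.7756 0.2971 0.018 ]
[281 118] [0.7868 0.256  0.018 ]
[304 112] [0.8036 0.1925 0.018 ]
[305 112] [0.8036 0.1898 0.018 ]
[306 114] [0.7978 0.187  0.018 ]
[323 172] [0.6332 0.1421 0.018 ]
[339 227] [0.4843 0.1017 0.018 ]
[343 241] [0.4474 0.0919 0.018 ]
[344 245] [0.437  0.0895 0.018 ]
((0.5952078104019165, 0.21578148007392883), (0.39077964425086975, 0.1621512770652771), 15.170194625854492)
[0.9653739  0.2608702  0.61353344 0.13669756] 15.121701
```

View pics/c1.png

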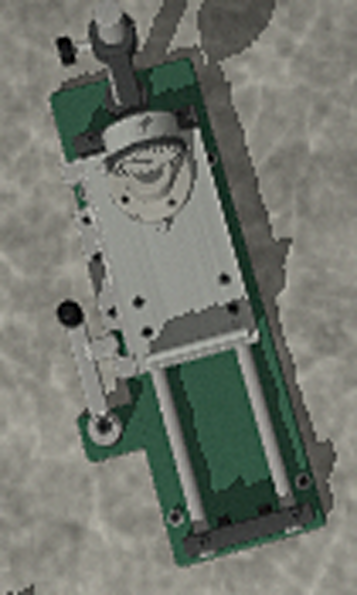

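View pics/c2.png

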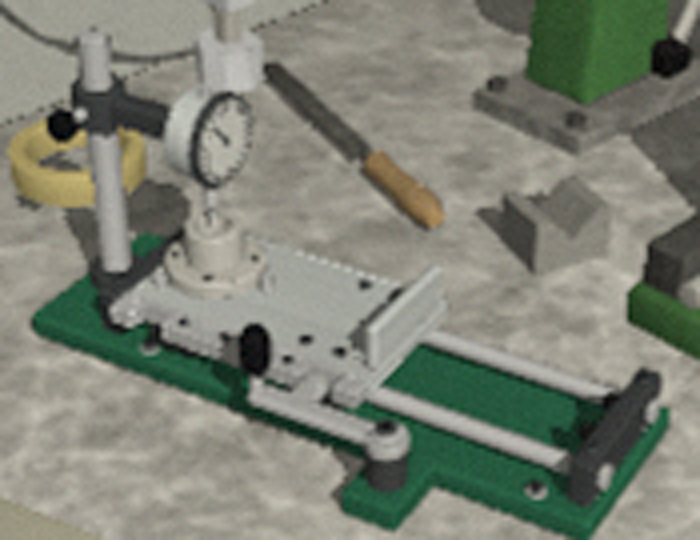

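c1 and c2 show the latch closed, with the knob at crop (69,313) and the pivot at (103,425). The lip's top runs along (150,360)-(250,335) in c1, at the front of the plate. Next I work out the frame.

```bash
cat >> h.py <<'E'
YAW=np.radians(15.1);ex=np.array([np.cos(YAW),np.sin(YAW)]);ey=np.array([-ex[1],ex[0]])
E
python3 - <<'E'
from h import *
# right edge line (y=-60) and front corners
pr=np.array([.61353,.13670]); front=ray("top",[[303,260.5],[326.,254.5],[340,250.5]],.018)[:,:2]
rear=ray("top",[[281,117.5],[304,111.5]],.018)[:,:2]
print("y right",pr@ey,"x front",front@ex,"rear",rear@ex)
O=ex*((front@ex).mean()+.185+(rear@ex).mean()-.210)/2+ey*(pr@ey+.060);print("O",O)
c=lambda p:[p[0]/3.4+250-.35,p[1]/3.4+95-.35]
def F(p,z):
    w=ray("top",c(p),z)[0,:2];return w.round(4),((w-O)@np.c_[ex,ey]).round(4)
print("knob top",F((69,313),.092));print("pivot",F((103,427),.08))
for p in((150,362),(255,340),(155,352),(250,328)):print("lip",F(p,.082))
# check from scene
s=lambda p:[p[0]/4+210-.4,p[1]/4+120-.4]
for p,z in(((255,333),.092),((386,430),.08),((362,330),.082),((437,270),.082)):
    w=ray("scene",s(p),z)[0,:2];print("scene",p,w.round(4),((w-O)@np.c_[ex,ey]).round(4))
d=np.load("top0.npz")["d"];print(d[187,270],d[195,300])
E
```

```text
y right -0.027847222546333983 x front [0.43557596 0.43427307 0.43434141] rear [0.82766992 0.82742985]
O [0.58890406 0.19220114]
knob top (array([0.5794, 0.2759]), array([0.0126, 0.0833]))
pivot (array([0.4966, 0.2516]), array([-0.0736,  0.0814]))
lip (array([0.5441, 0.2172]), array([-0.0367,  0.0358]))
lip (array([0.5598, 0.1397]), array([-0.0418, -0.0431]))
lip (array([0.5515, 0.2135]), array([-0.0305,  0.0303]))
lip (array([0.5689, 0.1433]), array([-0.0321, -0.042 ]))
scene (255, 333) [0.5804 0.2799] [0.0147 0.0869]
scene (386, 430) [0.4788 0.2773] [-0.0841  0.1108]
scene (362, 330) [0.5514 0.2258] [-0.0275  0.0422]
scene (437, 270) [0.5652 0.1506] [-0.0338 -0.034 ]
1.013155 1.052758
```

```bash
python3 - <<'E'
from h import *
for n in("top","scene"):
    d=np.load(n+"0.npz")["d"];c=manip.get_calibration(n)
    v,u=np.nonzero(d>0);Z=d[v,u]
    X=(np.c_[u,v,np.ones(len(u))]@np.linalg.inv(c["camera_matrix"]).T*Z[:,None]-c["t"])@c["R"]
    r=np.hypot(X[:,0],X[:,1]);a=np.degrees(np.arctan2(X[:,1],X[:,0]))
    for a0 in range(-60,30,10):
        k=(a>a0)&(a<a0+10)
        print(n,a0,[round(float(X[k&(r>x)&(r<x+.08),2].max(initial=-1)),3) for x in(.36,.44,.52,.6,.68)])
E
```

```text
top -60 [-0.858, 0.006, 0.007, 0.007, 0.006]
top -50 [0.005, 0.008, 0.007, 0.007, 0.007]
top -40 [0.007, 0.115, 0.116, 0.114, 0.321]
top -30 [0.01, 0.112, 0.118, 0.228, 0.314]
top -20 [0.113, 0.115, 0.113, 0.311, 0.244]
top -10 [0.066, 0.067, 0.043, 0.044, 0.024]
top 0 [0.066, 0.065, 0.042, 0.043, 0.027]
top 10 [0.048, 0.054, 0.086, 0.058, 0.185]
top 20 [0.021, 0.054, 0.084, 0.094, 0.064]
scene -60 [-0.864, 0.002, 0.001, 0.003, 0.002]
scene -50 [0.002, 0.002, 0.002, 0.003, 0.002]
scene -40 [0.003, 0.113, 0.114, 0.111, 0.319]
scene -30 [0.007, 0.111, 0.114, 0.23, 0.31]
scene -20 [0.11, 0.112, 0.111, 0.308, 0.266]
scene -10 [0.064, 0.065, 0.041, 0.042, 0.021]
scene 0 [0.062, 0.064, 0.042, 0.042, 0.024]
scene 10 [0.046, 0.053, 0.084, 0.055, 0.183]
scene 20 [0.018, 0.052, 0.083, 0.093, 0.152]
```

{"name": "drive_tool", "arguments": {
  "linear": [
    [0, 0, 0],
    [0, 0, 0]
  ],
  "turn": [
    [0, 0, 0],
    [0, 0, 0]
  ],
  "claw": 0
}}

```text
time: 0.35
ee_pos: [0.1221, -0.5105, 0.2311]
ee_rot: [-0.083, 0.702, -0.702, 0.083]
force: [0.1, -0.3, -0.9]
gripper_width: 0.0516
```

{"name": "drive_tool", "arguments": {
  "linear": [
    [0, 0, -32],
    [0, 0, -32],
    [-52.5, 0, -3],
    [-52.5, 0, -3],
    [-52.5, 0, -3],
    [-52.5, 0, -3],
    [-52.5, 0, -3],
    [-52.5, 0, -3],
    [-52.5, 0, -3],
    [-52.5, 0, -3],
    [-52.5, 0, -3],
    [-52.5, 0, -3],
    [-52.5, 0, -3],
    [-52.5, 0, -3],
    [-52.5, 0, -3],
    [-52.5, 0, -3],
    [0, 0, 0]
  ],
  "turn": [
    [0, 0, 0],
    [0, 0, 0],
    [0, -0.1143, 0],
    [0, -0.1143, 0],
    [0, -0.1143, 0],
    [0, -0.1143, 0],
    [0, -0.1143, 0],
    [0, -0.1143, 0],
    [0, -0.1143, 0],
    [0, -0.1143, 0],
    [0, -0.1143, 0],
    [0, -0.1143, 0],
    [0, -0.1143, 0],
    [0, -0.1143, 0],
    [0, -0.1143, 0],
    [0, -0.1143, 0],
    [0, 0, 0]
  ]
}}

```text
time: 2.48
ee_pos: [0.4438, 0.1224, 0.2313]
ee_rot: [-0.563, 0.428, -0.428, 0.563]
force: [0.5, -0.1, 0.5]
gripper_width: -0.0001
```

```bash
cat >> h.py <<'E'
from scipy.spatial.transform import Rotation
O=np.array([.5889,.1922])
def st():
    s=manip.read_state();R=Rotation.from_quat(s["ee_rot"]).as_matrix();p=s["ee_pos"]
    f=(p[:2]-O)@np.c_[ex,ey]
    print("t",round(s["time"],2),"fix mm",(f*1000).round(1),"z",round(p[2]*1000,1),"toolz yaw",np.degrees(np.arctan2(R[1,2],R[0,2])).round(2),"tilt",R[2].round(3),"F",s["force"].round(1),"w",round(s["gripper_width"]*1000,1))
    return p,R
def wray(p,R,uv,z):
    c=manip.get_calibration("wrist");M=c["mount"]
    r=np.linalg.inv(c["camera_matrix"])@[uv[0],uv[1],1];r=R@M[:3,:3]@r;o=p+R@M[:3,3]
    w=(o+r*(z-o[2])/r[2])[:2];return ((w-O)@np.c_[ex,ey]*1000).round(1)
E
python3 -c "
from h import *
st();print(manip.read_state()['joints'].round(3))"
```

```text
t 2.48 fix mm [-158.3  -29.6] z 231.3 toolz yaw 15.49 tilt [-0. -1. -0.] F [ 0.5 -0.1  0.5] w -0.1
[ 0.269  0.004 -0.171  1.396  0.     1.569]
```

{"name": "drive_tool", "arguments": {
  "linear": [
    [-30, 0, 42],
    [-30, 0, 42],
    [-22, 0, 42],
    [0, 0, 42],
    [0, 40, 0],
    [0, 25, 0],
    [0, 0, 0]
  ],
  "turn": [
    [0, 0.007, 0],
    [0, 0, 0],
    [0, 0, 0],
    [0, 0, 0],
    [0, 0, 0],
    [0, 0, 0],
    [0, 0, 0]
  ]
}}

```text
time: 3.35
ee_pos: [0.5851, 0.2402, 0.1639]
ee_rot: [0.561, -0.433, 0.431, -0.558]
force: [-0.3, 0.0, -0.4]
gripper_width: -0.0002
```

```bash
python3 -c "
from h import *
p,R=st();im,d=manip.camera('wrist');np.savez('w1.npz',im=im,d=d,p=p,R=R);cv2.imwrite('pics/w1.png',im[:,:,::-1])"
```

```text
t 3.35 fix mm [ 8.9 47.3] z 163.9 toolz yaw 14.63 tilt [ 0.001 -1.    -0.005] F [-0.3  0.  -0.4] w -0.2
```

View pics/w1.png

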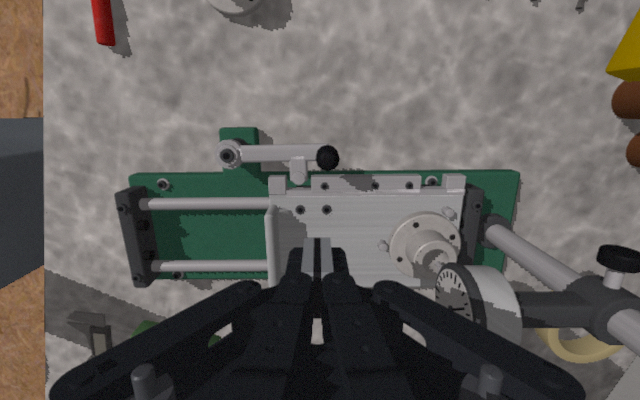

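The wrist picture shows the knob at (327,158), the pivot at (231,153), the lip's top edge near u=270, and the fingertips at (317,240). The pin sits in its notch at (298,180).

```bash
python3 -c "
from h import *
f=np.load('w1.npz');p,R,d=f['p'],f['R'],f['d']
for n,uv,z in(('knob',(327,157),.092),('pivot',(230,153),.082),('lip rear',(274,215),.082),('lip rear low',(274,260),.082),('flange',(423,240),.067)):print(n,wray(p,R,uv,z),d[uv[1],uv[0]])
print(d[230:280:10,314],d[255,300:335])
"
```

```text
knob [15.8 88.4] 0.21461773
pivot [-57.4  90.4] 0.2493595
lip rear [-26.5  40.4] 0.2475754
lip rear low [-28.5   0. ] 0.25222692
flange [101.1  10.9] 0.24399252
[0.27479562 0.14798884 0.13677002 0.12811027 0.1186494 ] [0.14087285 0.14107344 0.1307539  0.13140076 0.13123809 0.13149275
 0.13212629 0.13269259 0.13203043 0.13037379 0.13298132 0.13110526
 0.13224953 0.13192053 0.13201904 0.13233718 0.13254653 0.13268836
 0.13098615 0.13276179 0.13255762 0.13154484 0.13239141 0.13223316
 0.13051948 0.1324134  0.13241889 0.13159083 0.13270073 0.13166171
 0.13192837 0.1326002  0.13926104 0.1417441  0.14025976]
```

{"name": "drive_tool", "arguments": {
  "linear": [
    [0, 30, 4],
    [0, 32, 0],
    [0, 30, 0],
    [-6, 0, 0],
    [-6, 0, 0],
    [0, 0, 0]
  ],
  "turn": [
    [0, -0.008, 0],
    [0, 0, 0],
    [0, 0, 0],
    [0, 0, 0],
    [0, 0, 0],
    [0, 0, 0]
  ]
}}

```text
time: 4.15
ee_pos: [0.5876, 0.2555, 0.0766]
ee_rot: [-0.561, 0.429, -0.43, 0.563]
force: [-0.0, 0.4, 0.2]
gripper_width: 0.0001
```

```bash
python3 -c "
from h import *
st()"
```

```text
t 4.15 fix mm [15.2 61.4] z 76.6 toolz yaw 15.24 tilt [-0.001 -1.     0.003] F [-0.   0.4  0.2] w 0.1
```

{"name": "drive_tool", "arguments": {
  "linear": [
    [-4, 4, 0],
    [-5, 0, 0],
    [-5, 0, -1],
    [-5, 0, -1],
    [-5, 0, -1],
    [-5, 0, -2],
    [-5, 0, -2],
    [-5, 0, -2],
    [-5, 0, -2],
    [-5, 0, -3],
    [-5, 0, -3],
    [-4, 0, -3],
    [0, 0, 0]
  ],
  "turn": [
    [0, 0, 0],
    [0, 0, 0],
    [0, 0, 0],
    [0, 0, 0],
    [0, 0, 0],
    [0, 0, 0],
    [0, 0, 0],
    [0, 0, 0],
    [0, 0, 0],
    [0, 0, 0],
    [0, 0, 0],
    [0, 0, 0],
    [0, 0, 0]
  ]
}}

```text
time: 5.78
ee_pos: [0.5516, 0.3055, 0.0703]
ee_rot: [0.562, -0.43, 0.429, -0.562]
force: [0.5, 0.1, 0.2]
gripper_width: 0.0001
```

```bash
python3 -c "
from h import *
p,R=st();im,d=manip.camera('wrist');np.savez('w2.npz',im=im,d=d,p=p,R=R);cv2.imwrite('pics/w2.png',im[:,:,::-1])"
```

```text
t 5.78 fix mm [ -6.5 119.1] z 70.3 toolz yaw 15.23 tilt [-0. -1. -0.] F [0.5 0.1 0.2] w 0.1
```

View pics/w2.png

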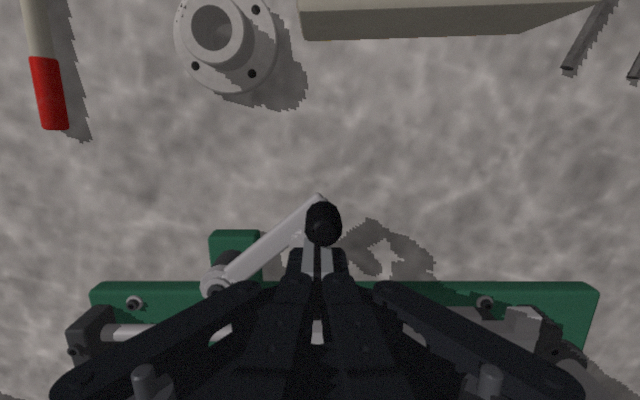

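The latch is swung well out, with the knob at (323,222) resting against the fingertip. Next I back off, rise, go behind the lip and lower.

{"name": "drive_tool", "arguments": {
  "linear": [
    [12, 0, 0],
    [0, -25, 0],
    [0, -23, 0],
    [40, 0, 1],
    [40, 0, 0],
    [27, 0, 0],
    [0, 0, 0],
    [0, 26, 0],
    [0, 26, 0],
    [0, 4, 0],
    [0, 0, 0]
  ],
  "turn": [
    [0, 0, 0],
    [0, 0, 0],
    [0, 0, 0],
    [0, 0, 0],
    [0, 0, 0],
    [0, 0, 0],
    [0, 0, 0],
    [0, 0, 0],
    [0, 0, 0],
    [0, 0, 0],
    [0, 0, 0]
  ]
}}

```text
time: 7.2
ee_pos: [0.5842, 0.1909, 0.0626]
ee_rot: [-0.562, 0.429, -0.429, 0.562]
force: [0.2, 0.1, 0.2]
gripper_width: 0.0002
```

```bash
python3 -c "
from h import *
st()"
```

```text
t 7.2 fix mm [-4.9 -0. ] z 62.6 toolz yaw 15.22 tilt [-0. -1. -0.] F [0.2 0.1 0.2] w 0.2
```

{"name": "drive_tool", "arguments": {
  "linear": [
    [0, 0, -5],
    [0, 0, -5],
    [0, 0, -5],
    [0, 0, -5],
    [0, 0, -6],
    [0, 0, -6],
    [0, 0, -6],
    [0, 0, -6],
    [0, 0, -6],
    [0, 0, -6],
    [0, 0, -6],
    [0, 0, -6],
    [0, 0, -6],
    [0, 0, -6],
    [0, 0, -6],
    [0, 0, -6],
    [0, 0, -6],
    [0, 0, -6],
    [0, 0, -5],
    [0, 0, -4]
  ],
  "turn": [
    [0, 0, 0],
    [0, 0, 0],
    [0, 0, 0],
    [0, 0, 0],
    [0, 0, 0],
    [0, 0, 0],
    [0, 0, 0],
    [0, 0, 0],
    [0, 0, 0],
    [0, 0, 0],
    [0, 0, 0],
    [0, 0, 0],
    [0, 0, 0],
    [0, 0, 0],
    [0, 0, 0],
    [0, 0, 0],
    [0, 0, 0],
    [0, 0, 0],
    [0, 0, 0],
    [0, 0, 0]
  ]
}}

```text
time: 9.7
ee_pos: [0.4748, 0.1608, 0.0622]
ee_rot: [0.562, -0.43, 0.429, -0.562]
force: [3.1, -0.5, 1.8]
gripper_width: -0.0003
```

```bash
python3 -c "
from h import *
st();im,d=manip.camera('top');cv2.imwrite('pics/t2.png',cv2.resize(im[95:290,220:370,::-1],None,fx=3,fy=3,interpolation=cv2.INTER_CUBIC))"
```

```text
t 9.7 fix mm [-118.4   -0.6] z 62.2 toolz yaw 15.19 tilt [ 0. -1. -0.] F [ 3.1 -0.5  1.8] w -0.3
```

View pics/t2.png

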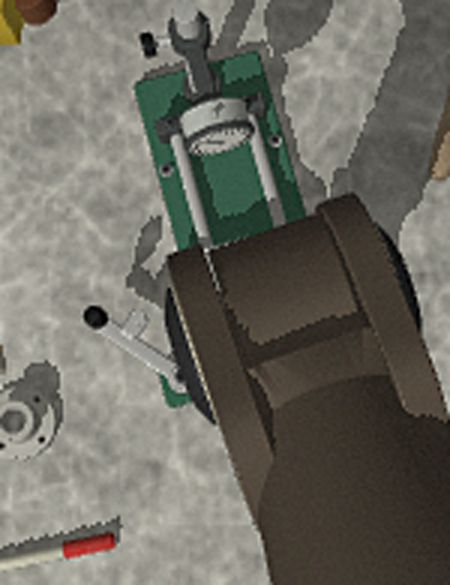

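The carriage is coming along at about 3 N, clear of the gauge, with the latch still open. Next I ease it to the stop.

{"name": "drive_tool", "arguments": {
  "linear": [
    [0, 0, -4],
    [0, 0, -4],
    [0, 0, -3],
    [0, 0, -3],
    [0, 0, -2]
  ],
  "turn": [
    [0, 0, 0],
    [0, 0, 0],
    [0, 0, 0],
    [0, 0, 0],
    [0, 0, 0]
  ]
}}

```text
time: 10.38
ee_pos: [0.4601, 0.1568, 0.0623]
ee_rot: [-0.561, 0.429, -0.43, 0.562]
force: [7.9, 1.5, -5.8]
gripper_width: -0.0004
```

{"name": "drive_tool", "arguments": {
  "linear": [
    [0, 0, -2],
    [0, 0, -2],
    [0, 0, 0]
  ],
  "turn": [
    [0, 0, 0],
    [0, 0, 0],
    [0, 0, 0]
  ]
}}

```text
time: 10.75
ee_pos: [0.46, 0.1568, 0.0625]
ee_rot: [-0.56, 0.428, -0.431, 0.564]
force: [17.8, 4.9, -13.6]
gripper_width: 0.0002
```

```bash
python3 -c "
from h import *
st()"
```

```text
t 10.75 fix mm [-133.7   -0.6] z 62.5 toolz yaw 15.19 tilt [ 0.    -1.     0.008] F [ 17.8   4.9 -13.6] w 0.2
```

The front stop is felt: 120 mm of travel, with the force rising. Next I release, lift out, and go round to the knob's outer side.

{"name": "drive_tool", "arguments": {
  "linear": [
    [0, 0, 5],
    [0, 0, 6],
    [0, 0, 0],
    [0, -25, 0],
    [0, -25, 0],
    [0, -5, 0],
    [-45, 0, 0],
    [-45, 0, 0],
    [-45, 0, 0],
    [-45, 0, 0],
    [0, 0, 40],
    [0, 0, 40],
    [0, 0, 40],
    [0, 0, 0]
  ],
  "turn": [
    [0, 0, 0],
    [0, 0, 0],
    [0, 0, 0],
    [0, 0, 0],
    [0, 0, 0],
    [0, 0, 0],
    [0, 0, 0],
    [0, 0, 0],
    [0, 0, 0],
    [0, 0, 0],
    [0, 0, 0],
    [0, 0, 0],
    [0, 0, 0],
    [0, 0, 0]
  ]
}}

```text
time: 12.5
ee_pos: [0.5365, 0.3638, 0.1149]
ee_rot: [0.562, -0.43, 0.43, -0.561]
force: [0.4, 0.1, -0.1]
gripper_width: -0.0003
```

```bash
python3 -c "
from h import *
p,R=st();im,d=manip.camera('scene');cv2.imwrite('pics/s3.png',cv2.resize(im[120:255,210:400,::-1],None,fx=4,fy=4,interpolation=cv2.INTER_CUBIC))"
```

```text
t 12.5 fix mm [ -5.9 179.3] z 114.9 toolz yaw 15.13 tilt [ 0.001 -1.    -0.002] F [ 0.4  0.1 -0.1] w -0.3
```

View pics/s3.png

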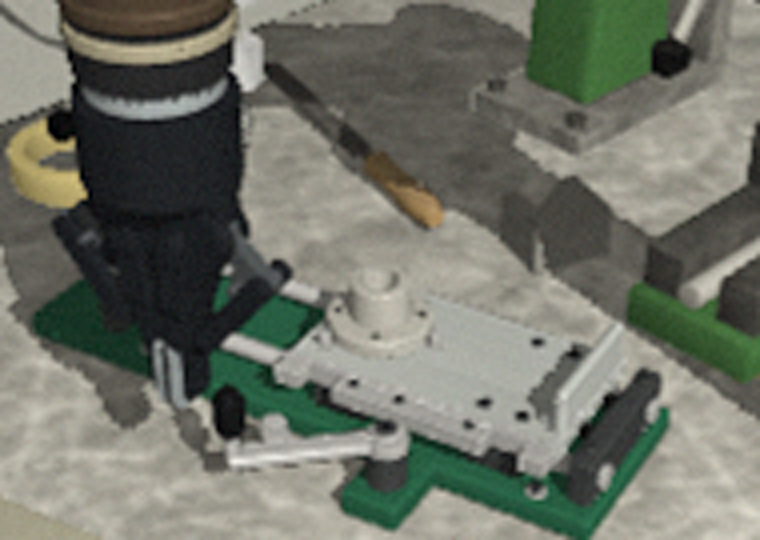

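The carriage is at the front, the flange is seated in its nest, and the knob at (228,410) is still out. Next I lower outside the knob and push inward.

{"name": "drive_tool", "arguments": {
  "linear": [
    [0, 22, 0],
    [0, 21, 0],
    [0, 0, 0],
    [6, 0, 0],
    [6, 0, 0],
    [6, 0, 2],
    [6, 0, 2],
    [6, 0, 2],
    [6, 0, 2],
    [6, 0, 2],
    [5, 0, 2],
    [5, 0, 2],
    [5, 0, 2],
    [4, 0, 1],
    [4, 0, 1]
  ],
  "turn": [
    [0, 0, 0],
    [0, 0, 0],
    [0, 0, 0],
    [0, 0, 0],
    [0, 0, 0],
    [0, 0, 0],
    [0, 0, 0],
    [0, 0, 0],
    [0, 0, 0],
    [0, 0, 0],
    [0, 0, 0],
    [0, 0, 0],
    [0, 0, 0],
    [0, 0, 0],
    [0, 0, 0]
  ]
}}

```text
time: 14.42
ee_pos: [0.5695, 0.3054, 0.0741]
ee_rot: [0.562, -0.43, 0.429, -0.562]
force: [-1.3, 2.2, -1.2]
gripper_width: 0.0002
```

{"name": "drive_tool", "arguments": {
  "linear": [
    [3, 0, 1],
    [2, 0, 0],
    [0, 0, 0]
  ],
  "turn": [
    [0, 0, 0],
    [0, 0, 0],
    [0, 0, 0]
  ]
}}

```text
time: 14.8
ee_pos: [0.5719, 0.3009, 0.0743]
ee_rot: [0.562, -0.429, 0.43, -0.562]
force: [0.2, -0.4, -0.3]
gripper_width: -0.0001
```

```bash
python3 -c "
from h import *
st()"
```

```text
t 14.8 fix mm [ 11.9 109.4] z 74.3 toolz yaw 15.18 tilt [ 0. -1.  0.] F [ 0.2 -0.4 -0.3] w -0.1
```

Expected home contact is near y≈104-105, so I keep going in small steps until the force rises.

{"name": "drive_tool", "arguments": {
  "linear": [
    [2, 0, 0],
    [2, 0, 0],
    [0, 0, 0]
  ],
  "turn": [
    [0, 0, 0],
    [0, 0, 0],
    [0, 0, 0]
  ]
}}

```text
time: 15.18
ee_pos: [0.573, 0.2972, 0.0744]
ee_rot: [-0.562, 0.429, -0.43, 0.562]
force: [0.5, -0.1, 0.9]
gripper_width: 0.0
```

{"name": "drive_tool", "arguments": {
  "linear": [
    [1, 0, 0],
    [1, 0, 0],
    [0, 0, 0]
  ],
  "turn": [
    [0, 0, 0],
    [0, 0, 0],
    [0, 0, 0]
  ]
}}

```text
time: 15.55
ee_pos: [0.5734, 0.2959, 0.0744]
ee_rot: [-0.561, 0.43, -0.429, 0.562]
force: [0.0, 3.6, 0.5]
gripper_width: 0.0003
```

```bash
python3 -c "
from h import *
st()"
```

```text
t 15.55 fix mm [ 12.  104.1] z 74.4 toolz yaw 15.21 tilt [-0.001 -1.     0.   ] F [0.  3.6 0.5] w 0.3
```

{"name": "drive_tool", "arguments": {
  "linear": [
    [1, 0, 0],
    [2, 0, 0],
    [0, 0, 0]
  ],
  "turn": [
    [0, 0, 0],
    [0, 0, 0],
    [0, 0, 0]
  ]
}}

```text
time: 15.92
ee_pos: [0.5735, 0.2953, 0.0745]
ee_rot: [-0.561, 0.431, -0.427, 0.563]
force: [-2.5, 12.1, -0.3]
gripper_width: -0.0002
```

```bash
python3 -c "
from h import *
st()"
```

```text
t 15.93 fix mm [ 12.  103.6] z 74.5 toolz yaw 15.31 tilt [-0.006 -1.     0.   ] F [-2.5 12.1 -0.3] w -0.2
```

Hard stop at y≈104, which is the closed position. Next I back away, rise and look.

{"name": "drive_tool", "arguments": {
  "linear": [
    [-5, 0, 0],
    [-15, 0, 0],
    [-30, 0, 0],
    [0, -50, 0],
    [0, -50, 0],
    [0, -50, 0],
    [0, 0, -50],
    [0, 0, 0]
  ],
  "turn": [
    [0, 0, 0],
    [0, 0, 0],
    [0, 0, 0],
    [0, 0, 0],
    [0, 0, 0],
    [0, 0, 0],
    [0, 0, 0],
    [0, 0, 0]
  ]
}}

```text
time: 16.92
ee_pos: [0.5102, 0.3269, 0.2249]
ee_rot: [0.562, -0.429, 0.429, -0.561]
force: [-0.3, 0.0, -0.5]
gripper_width: -0.0001
```

```bash
python3 -c "
from h import *
p,R=st();im,d=manip.camera('scene');im2,_=manip.camera('top');np.savez('t4.npz',im=im2)
a=cv2.resize(im[130:255,210:385],None,fx=3,fy=3,interpolation=cv2.INTER_CUBIC);b=cv2.resize(im2[120:270,240:350],(275,375),interpolation=cv2.INTER_CUBIC)
cv2.imwrite('pics/f4.png',np.hstack([a,b])[:,:,::-1])
print(proj('top',[*(O+ex*.0125+ey*.084),.092]),proj('top',[*(O-ex*.0725+ey*.084),.082]))"
```

```text
t 16.93 fix mm [-40.9 150.6] z 224.9 toolz yaw 15.25 tilt [ 0.001 -1.    -0.001] F [-0.3  0.  -0.5] w -0.1
[[269.66979425 186.84239924]] [[278.74165528 220.00524581]]
```

View pics/f4.png

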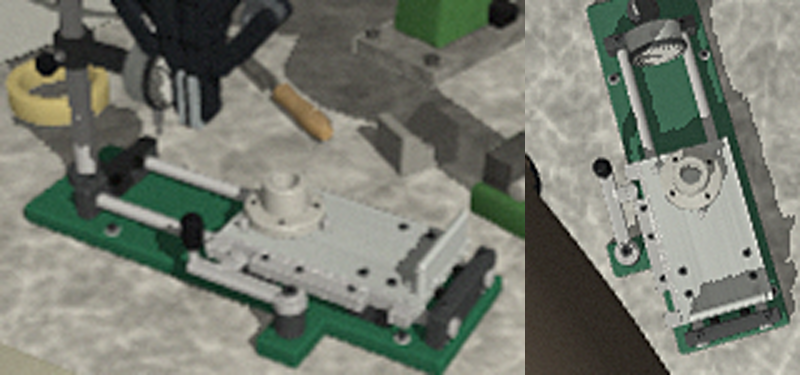

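The knob in top is at (270.8,186.8), against (270.3,187.1) when it was closed at the start. The carriage is at the front and the flange is seated. I do one numeric check and then hand in.

```bash
python3 -c "
from h import *
for n in('top0','t4'):
    im=np.load(n+'.npz')['im'][178:196,261:279];m=im.max(2)<45;v,u=np.nonzero(m);print(n,len(u),u.mean()+261,v.mean()+178)
manip.job_done()"
```

```text
top0 40 270.15 186.875
t4 36 270.80555555555554 186.66666666666666
the job is handed in; nothing more can be done
```

The job is done and handed in at about 17 s: the carriage is out at the front stop with the latch closed again. I opened the latch with a closed fingertip and hooked the lip. I then drew the carriage about 120 mm at about 3 N until the front stop was felt, at about 18 N along the rails plus 14 N vertical. Finally I pushed the latch in to a hard stop, at about 12 N.

- **Carriage and flange:** the last pictures show the carriage at the front stop and the flange seated in its nest. The gauge looks undisturbed, and the arm was clear of everything with about 0 N on the tool.
- **Latch:** the finger stopped 104 mm from the rails' centre line, against the 104–105 mm expected when closed. The knob's image centroid differs from its starting closed position by about 0.7 px (1.6 mm), towards the inner side. That is within the accuracy of the image mask, so I read the latch as fully closed. The pin itself was too small to see directly in its notch.
- **Other things around:** I saw no sign that any of them moved, but I did not measure them again.

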